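# Gauge the height of a fired terracotta cladding bar

## Task

Check the terracotta bar on the bench height gauge. Raise the gauge's head well clear, and with it up set the stop turret to 3 and gently lay the terracotta bar flat on the anvil, in line with the gauge under the foot and with its end up against the brass back stop. Then bring the head gently down until it lands on its stop, let go and leave the bar there under the foot with the dial reading; leave the black bar, bowl and tumbler alone.

Things in the scene. Friction and masses are not known exactly. Their poses are not given: they have to be found in the camera images.
- gauge: Bench height gauge, fixed: grey base 245 x 120 x 30 mm with a steel anvil face, brass back stop, steel column (26 mm thick, 250 mm tall) and a blue head sliding on it. Origin on the bench under the foot's axis; x points from foot to column (95 mm). Base: x -120 to 125, y -60 to 60 mm, plus a lug to y = 114 mm under the turret with the fixed brass stop post (64 mm tall). Anvil top at z = 30 mm.
- back_stop (a point): Middle of the back stop's front face (looking to -x of the gauge) at anvil level, 25 mm beyond the foot's axis. The stop is 62 mm wide, 18 mm high. Axes as the gauge's.
- head (a joint): Height of the head, m: how far the free-hanging foot is above the anvil; 0 to 0.110, up positive. Counterbalanced, stays where left, takes 5 to 6 N to move. Starts at 0.026 to 0.038. Coming down it lands on the turret's stop screw: 0.014 at position 1, 0.024 at 2, 0.034 at 3, 0.044 at 4. Below 0.05 the longer screws foul the post when the turret is turned.
- lift_grip (a point): Middle of the black lifting grip on the head: a level round bar 22 mm thick, 72 mm long along the gauge's y, free in front, behind and above; moves with the head. 20 mm beyond the foot's axis in x, 71 mm to -y, 73 mm above the bench plus the head's height.
- turret (a joint): Angle of the stop turret on the head, rad, anticlockwise from above. Clicks into four detents: 1 at 0, 2 at 0.70, 3 at 1.40, 4 at 2.10 (end stops just beyond), marked by one to four black pips on the white ring around the knob. Starts at or between 1 and 2 or a little past. Turning past a click takes up to about 0.15 N m.
- turret_knob (a point): Centre of the turret's black bar knob (50 mm long, 16 thick, 26 high, on a 42 mm skirt; vertical axis), half-way up the bar: 106 mm above the bench plus the head's height, 60 mm beyond the foot's axis in x, 85 mm to +y. At joint value q the bar's white-lined end points at q + 0.52 rad from the gauge's x, anticlockwise from above; it shows the position on the pips.
- foot (a joint): How far the sprung foot is pushed up into the head, m: 0 hanging free, 0.012 at most. This is the reading of the dial on top (10 mm a turn; green arc from 5 to 7 mm). Height of a part = joint head + joint foot. Spring: about 1.5 N at first, 3 N at 6 mm.
- foot_face (a point): Middle of the foot's round flat lower face (22 mm wide); moves with head and foot. The arm above the foot is 40 mm wide and reaches 22 mm to -x of the foot's axis; the dial on it is 58 mm wide and its top is 74 mm above the free foot.
- bar: The terracotta bar to be checked: hollow fired clay, 200 mm long (x axis), 50 mm wide, 40 mm high, about 0.5 kg; origin at the centre of its underside. It lies flat on the wooden ware board; the two ends are alike. Laid home on the anvil its centre is 100 mm in front of the back stop.
- black_bar: Black bar, 200 x 50 x 30 mm, on the same ware board beside the terracotta bar, to be left alone; origin at the centre of its underside.
- board: Fixed wooden ware board 260 x 250 mm, 18 mm thick; origin under its centre. The two bars lie on it side by side, roughly along its x axis and about 124 mm apart.
- bowl: Terracotta bowl with gold inside, 120 mm wide, 70 mm high, to be left alone; origin at the centre of its underside.
- tumbler: Black ceramic tumbler, 70 mm wide, 100 mm high, to be left alone; origin at the centre of its underside.
Things that resemble listed ones, but are neither listed nor needed, are in the scene too. What is shaped like the bar but green is not meant.

How it is judged (in metres and radians):
On the way, in this order (a step that is already met when the one before it is completed fails the run):
1. the head is raised well clear, at least 15 mm above the height of the bar (value of joint head above 0.055 m), for 0.2 s.
2. with the head still up (above 50 mm) the turret is at 3 and the bar lies flat on the anvil under the foot, against the back stop (value of joint head above 0.05 m and value of joint turret between 1.25 and 1.55 rad and x of bar in the frame of back_stop between -0.107 and -0.096 m and y of bar in the frame of back_stop between -0.013 and 0.013 m and z of bar in the frame of back_stop between -0.004 and 0.004 m and angle between the x axis of bar and the x axis of gauge, either way round below 0.12 rad), for 0.2 s.
At the end, for the whole second after the job is handed in: Turret at 3 (within 0.15 rad); bar flat on the anvil, its end within 7 mm of the back stop, centred to 13 mm and in line to 0.12 rad; head down on its stop (34 mm, within 2 mm) and the foot reading 6 mm within 2 mm; all at rest (value of joint head between 0.032 and 0.036 m and value of joint foot between 0.004 and 0.008 m and value of joint turret between 1.25 and 1.55 rad and x of bar in the frame of back_stop between -0.107 and -0.096 m and y of bar in the frame of back_stop between -0.013 and 0.013 m and z of bar in the frame of back_stop between -0.004 and 0.004 m and angle between the x axis of bar and the x axis of gauge, either way round below 0.12 rad and linear speed of bar below 0.01 m/s); the robot touches nothing.
It fails at once if the foot is driven onto something fast (head moving down at over 0.12 m/s while the foot is pressed) (value of joint foot above 0.0008 m and velocity of joint head below -0.12 m/s).
It fails at once if the bar is dropped or banged onto the anvil (moving at over 0.35 m/s within 15 mm of it) (x of bar in the frame of back_stop between -0.2 and 0 m and y of bar in the frame of back_stop between -0.06 and 0.06 m and z of bar in the frame of back_stop below 0.015 m and linear speed of bar above 0.35 m/s).
It fails at once if the black bar is moved by over 20 mm (distance of black_bar from where it was at the start of the episode above 0.02 m).
It fails at once if the bowl is moved by over 20 mm (distance of bowl from where it was at the start of the episode above 0.02 m).
It fails at once if the tumbler is moved by over 20 mm or tipped (distance of tumbler from where it was at the start of the episode above 0.02 m or angle between tumbler's own z axis and vertical above 0.3 rad).
It also fails if it takes over 67 s, if anything falls off the work surface, if the arm or the gripper's body presses on something with over 40 N, if the wrist force passes 120 N, or if a joint passes its speed limit or range.

## Robot

A 6-joint arm with a two-finger parallel gripper is mounted at the origin on the work surface. World frame = base frame: x ahead of the robot, y to its left, z up, the work surface at z = 0. Lengths are in m, angles in degrees, forces in N, time in s.
With the tool pointing down it reaches from about 0.3 to 0.875 m from the base axis. Payload 6.4 kg.
Tool frame: the origin (TCP) lies between the finger pads; the fingertips stand 11 mm ahead of it and the grasp point (between the pads) lies 8 mm behind it; z points along the fingers, x is the direction in which the jaws open and shut, and the axes are right-handed (so a half turn about z gives the same grasp; the last joint's range is limited). The gripper opens to 85 mm and grips with 20 to 120 N. Pads are 22 mm wide; open, the fingers measure 114 mm over their backs; the gripper's body (76 mm by 85 mm) begins 54 mm behind the grasp point. The pads swing forward as they close: fully open they stand 13 mm farther back than shut.
Start: joints at [-11.82, 10.359, 92.074, -0, 77.567, -11.82], TCP at [0.575, 0, 0.242] pointing down, gripper open.
Joint ranges: [-171.53, 171.53], [-51.25, 118.39], [17.06, 147.69], [-65.23, 245.23], [0, 150.52], [-178.68, 178.68]. Speed limits (degrees/s): [147.25, 147.25, 172.46, 180, 180, 180].

## Interface

Orientations are given as [roll, pitch, yaw] about the fixed x, y, z axes, in that order (R = Rz(yaw) Ry(pitch) Rx(roll)).
In Python, from cell import ctrl, cams gives the robot as it stands.
- The arm moves only by the shell command python3 -m creep 'ROWS' [FORCE]. ROWS is JSON, a list of rows, each a list of 5 numbers: the opening, from 0 (shut) to 1 (fully open), then the shift along the tool's x, y, z in mm, then the turn about the tool's z in rad. In form: [[gripper, tx, ty, tz, turn], ...]. A call has 1 to 20 rows; each row shifts and turns the commanded pose from where the row before left it, along the tool's axes as they then stand; what a row does not reach is not made up. A row lasts 1/10 s, in which the tool goes at most 50 mm and 8.59 degrees, less where a joint would pass 70% of its speed; a pose out of reach is approached as far as the arm can. A call with a gripper value outside its range is refused whole. The fingers move at their own pace and stop on an object; FORCE is the grip in N (left out, the last holds). Time passes only in rows, so rows that do not move let the fingers close. It gives the time, the measured TCP pose, the force and the opening at its end, in the units of the state.
- ctrl.state(): the state, without advancing time (a new reading comes with each control period).
- cams.capture(name): name is "scene" or "side" or "wrist"; returns a dict with "color" (384x512x3 uint8, red, green, blue), "fx", "fy", "cx", "cy" (pixels), "R" (3x3) and "t" (3): a world point X has camera coordinates R X + t; the wrist camera has in their place "tool_from_camera" (4x4, takes a point from camera to tool coordinates, whose origin is the TCP and whose axes are the tool frame's). Camera axes: x right, y down, z forward; pixel columns grow to the right and rows downward; lengths in m; the calibration is good to about 2 mm. The wrist camera is an equidistant fisheye: a pixel r from the principal point sees the ray r / f radians off the axis. A picture is of the moment at which its call begins: read the wrist's pose just before it. There is no depth.
- ctrl.close_job(): hands the job in, once; it reports no verdict.
The state is a dict: "time_s": time; "joint_pos": joint angles; "joint_vel": joint speeds; "tau": joint torques, N m; "tool_pos": TCP position; "eef_rot": TCP orientation; "wrist_force": force on the tool from outside, world axes, zero at the start; "torque": the same for the moment, N m; "finger_gap": finger opening in m.
Only numpy, scipy, OpenCV 4.12 (cv2) and the standard library are available. Lean on these libraries where they do the work, as an engineer would, in place of code of your own. Each camera call takes 0.05 s, during which the arm holds its last target. There are 200 camera calls.

## Working session

There is one attempt and no reset: what is moved stays moved. The work goes in short steps, Python scripts to look and compute and a shell command to move; the robot and the scene stay as the last step left them, time stands still between calls to the robot, and variables do not carry over. Pictures are saved under pics/ and viewed, about 8 in all and at most 12, crops included, and the job is handed in when it is done.

```bash
ls; mkdir -p pics
python3 - <<'E'
from cell import ctrl,cams
import cv2,pickle,numpy as np
s=ctrl.state();print({k:np.round(v,3) for k,v in s.items()})
d={}
for n in("scene","side","wrist"):
    c=cams.capture(n);d[n]=c;cv2.imwrite(f"pics/{n}0.png",c["color"][...,::-1])
    print(n,{k:np.round(v,3).tolist() for k,v in c.items() if k!="color"})
d["state"]=s
pickle.dump(d,open("d0.pkl","wb"))
a=np.hstack([d["scene"]["color"],d["side"]["color"]])[...,::-1]
E
```

```text
pics
{'time_s': np.float64(0.0), 'joint_pos': array([-11.82 ,  10.399,  92.133,   0.   ,  77.568, -11.819]), 'joint_vel': array([-0.017, -0.007, -0.006,  0.023,  0.027, -0.082]), 'tau': array([ 0.0000e+00, -4.4487e+01, -3.5134e+01, -0.0000e+00,  9.0000e-03,
        0.0000e+00]), 'tool_pos': array([0.574, 0.   , 0.241]), 'eef_rot': array([-1.79979e+02,  9.90000e-02, -1.00000e-03]), 'wrist_force': array([ 0.076, -0.079,  0.332]), 'torque': array([0.021, 0.01 , 0.044]), 'finger_gap': np.float64(0.085)}
scene {'fx': 413.113, 'fy': 413.113, 'cx': 253.544, 'cy': 188.254, 'R': [[0.399, 0.917, -0.014], [0.79, -0.351, -0.503], [-0.466, 0.19, -0.864]], 't': [-0.16, -0.384, 1.694]}
side {'fx': 428.625, 'fy': 428.625, 'cx': 254.313, 'cy': 196.628, 'R': [[0.883, -0.469, 0.008], [-0.324, -0.624, -0.711], [0.338, 0.626, -0.703]], 't': [-0.494, 0.204, 1.447]}
wrist {'fx': 297.319, 'fy': 297.319, 'cx': 257.877, 'cy': 190.129, 'tool_from_camera': [[1.0, 0.0, -0.002, -0.001], [0.0, 0.955, 0.298, -0.077], [0.002, -0.298, 0.955, -0.132], [0.0, 0.0, 0.0, 1.0]]}
```

View pics/scene0.png

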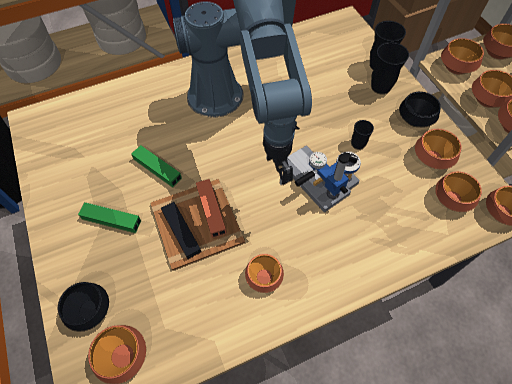

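View pics/side0.png

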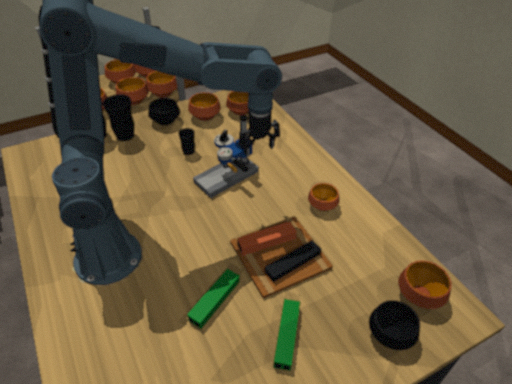

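The scene view shows the gauge around (325,180), the column and blue head at (335,180), the terracotta bar at (210,208), the black bar at (181,230), the bowl at (264,273) and the tumbler at (362,134). The side view shows the gauge at (228,170) and the terracotta bar at (268,237). Next I'll enlarge the gauge and look through the wrist camera.

Run:
```python
import cv2
s=cv2.imread("pics/scene0.png");d=cv2.imread("pics/side0.png");w=cv2.imread("pics/wrist0.png")
f=lambda im,x,y,wd,h,k:cv2.resize(im[y:y+h,x:x+wd],None,fx=k,fy=k,interpolation=cv2.INTER_CUBIC)
a=f(s,270,130,100,90,4);b=f(d,180,110,100,90,4)
top=cv2.hconcat([a,b])
cv2.imwrite("pics/c1.png",top)
```

```text
(no output)
```

View pics/c1.png

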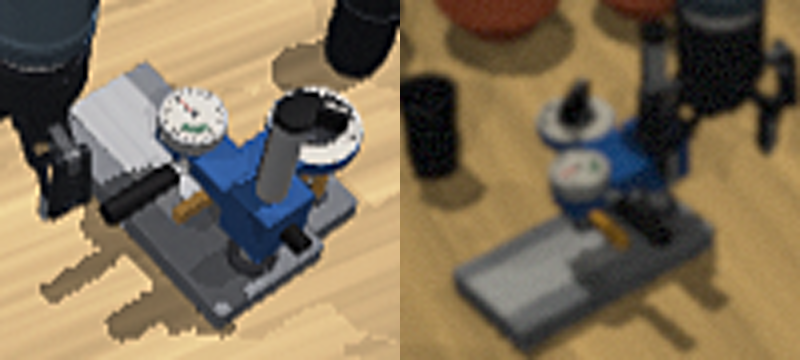

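View pics/wrist0.png

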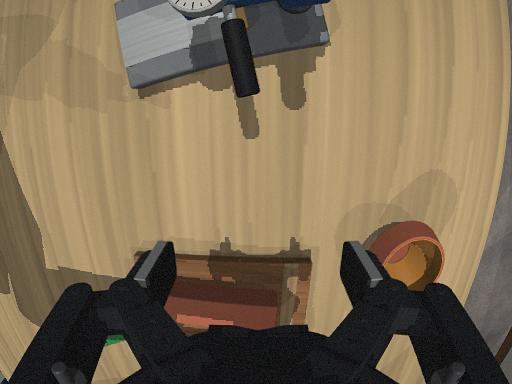

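Scene crop: the head, dial (190,118), turret with white ring (320,135), and grip (140,190) are clear. Wrist view: base near edge runs (135,85)→(328,44), grip from (237,20) to (247,95), the bar lies at (225,300) on the board, bowl at (407,255).

```bash
cat > h.py <<'E'
import numpy as np,pickle,cv2
from scipy.spatial.transform import Rotation as Ro
def ray(c,uv,s=None):
    u,v=uv
    if "R" in c:
        R=np.array(c["R"]);t=np.array(c["t"]);d=np.array([(u-c["cx"])/c["fx"],(v-c["cy"])/c["fy"],1])
        return -R.T@t,R.T@d
    x,y=(u-c["cx"])/c["fx"],(v-c["cy"])/c["fy"];r=np.hypot(x,y)
    d=np.array([x*np.sin(r)/max(r,1e-9),y*np.sin(r)/max(r,1e-9),np.cos(r)])
    T=np.array(c["tool_from_camera"]);E=Ro.from_euler("xyz",s["eef_rot"],degrees=True).as_matrix()
    return E@T[:3,3]+np.array(s["tool_pos"]),E@T[:3,:3]@d
def onz(c,uv,z,s=None):
    o,d=ray(c,uv,s);return o+d*(z-o[2])/d[2]
def proj(c,X,s):
    T=np.array(c["tool_from_camera"]);E=Ro.from_euler("xyz",s["eef_rot"],degrees=True).as_matrix()
    p=T[:3,:3].T@(E.T@(np.array(X)-s["tool_pos"])-T[:3,3]);n=np.hypot(p[0],p[1]);th=np.arctan2(n,p[2])
    return np.array([c["cx"]+c["fx"]*th*p[0]/n,c["cy"]+c["fy"]*th*p[1]/n])
def grab(n,name):
    from cell import ctrl,cams
    s=ctrl.state();c=cams.capture(n);cv2.imwrite(f"pics/{name}.png",c["color"][...,::-1])
    pickle.dump((c,s),open(f"{name}.pkl","wb"));return c,s
E
python3 - <<'E'
from h import *
d=pickle.load(open("d0.pkl","rb"));s=d["state"]
P=lambda n,l,z:[print(n,uv,np.round(onz(d[n],uv,z,s)[:2],3)) for uv in l]
P("scene",[(270+a/4,130+b/4) for a,b in[(70,105),(150,62),(215,310),(350,205)]],.03)
P("side",[(180+(a-400)/4,110+b/4) for a,b in[(455,270),(520,335),(712,235)]],.03)
P("wrist",[(130,68),(326,35)],.03)
P("wrist",[(135,88),(328,44)],.0)
for n in("scene","side","wrist"):
    hsv=cv2.cvtColor(d[n]["color"],cv2.COLOR_RGB2HSV)
    m=((hsv[...,0]<9)|(hsv[...,0]>174))&(hsv[...,1]>120)&(hsv[...,2]>60)
    k,l,st,ce=cv2.connectedComponentsWithStats(m.astype(np.uint8))
    for i in range(1,k):
        if st[i,4]>150:
            r=cv2.minAreaRect(np.argwhere(l==i)[:,::-1].astype(np.float32));print(n,np.round(ce[i]),st[i,4],np.round(r[1]),round(r[2]),np.round(onz(d[n],ce[i],.055,s)[:2],3))
E
```

```text
scene (287.5, 156.25) [0.415 0.129]
scene (307.5, 145.5) [0.402 0.217]
scene (323.75, 207.5) [0.653 0.149]
scene (357.5, 181.25) [0.61  0.305]
side (193.75, 177.5) [0.399 0.207]
side (210.0, 193.75) [0.419 0.093]
side (258.0, 168.75) [0.649 0.136]
wrist (130, 68) [0.419 0.124]
wrist (326, 35) [0.651 0.157]
wrist (135, 88) [0.412 0.101]
wrist (328, 44) [0.661 0.152]
scene [216.   3.] 212 [ 9. 46.] 90 [-0.474  0.195]
scene [327.   7.] 1056 [22. 79.] 90 [-0.235  0.642]
scene [496.  47.] 432 [35. 23.] 54 [0.285 1.163]
scene [458.  63.] 520 [39. 28.] 29 [0.298 0.96 ]
scene [494. 103.] 801 [61. 28.] 47 [0.529 0.947]
scene [433. 157.] 568 [45. 31.] 19 [0.641 0.589]
scene [453. 199.] 555 [45. 30.] 27 [0.808 0.546]
scene [210. 207.] 813 [57. 15.] 72 [ 0.509 -0.202]
scene [498. 209.] 430 [38. 21.] 73 [0.899 0.655]
scene [263. 282.] 300 [38. 31.] 17 [ 0.813 -0.146]
scene [264. 276.] 161 [13. 14.] 90 [ 0.797 -0.138]
scene [126. 359.] 759 [58. 57.] 90 [ 0.858 -0.581]
scene [122. 355.] 370 [21. 20.] 90 [ 0.844 -0.588]
side [152.  90.] 221 [14. 53.] 76 [0.452 0.868]
side [275. 237.] 174 [17. 35.] 63 [ 0.519 -0.223]
wrist [402. 239.] 1196 [75. 48.] 7 [ 0.76  -0.088]
wrist [399. 254.] 158 [ 8. 26.] 45 [ 0.761 -0.111]
wrist [221. 307.] 3428 [113.  42.] 6 [ 0.522 -0.191]
```

```bash
python3 -m creep '[[1,-6,-30,0,0],[1,-6,-40,0,0],[1,-6,-30,0,0],[1,0,-20,0,-0.06],[1,0,-5,0,-0.09],[1,0,0,0,0]]'
python3 - <<'E'
from h import *
c,s=grab("wrist","w1");print(s["tool_pos"],s["eef_rot"],s["time_s"])
E
```

```text
time_s: 0.75
tool_pos: [0.5563, 0.1261, 0.242]
eef_rot: [-180.0, 0.0, 8.7]
wrist_force: [0.1, -0.0, -0.3]
finger_gap: 0.0851
[0.5563069  0.12608913 0.24197736] [-1.79989303e+02  3.46018886e-02  8.74664696e+00] 0.75
```

View pics/w1.png

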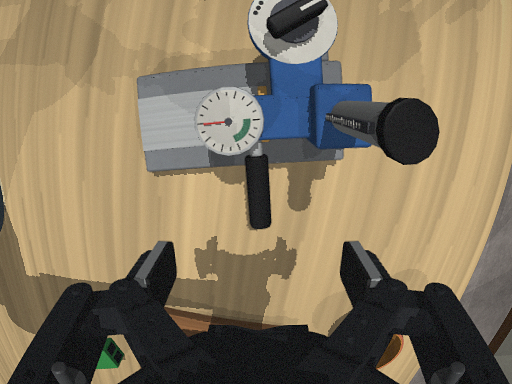

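Wrist view from above the grip: base corners about (148,169), (138,76), (342,160); dial centre (229,121); grip from (257,155) to (260,227); turret knob centre (297,20) with its white end at (325,5), column cap (410,130).

```bash
python3 - <<'E'
from h import *
c,s=pickle.load(open("w1.pkl","rb"))
g=cv2.cvtColor(c["color"],cv2.COLOR_RGB2GRAY)
A=onz(c,(148,169),.03,s)[:2];A0=onz(c,(148,172),.0,s)[:2];B=onz(c,(138,76),.03,s)[:2];C=onz(c,(342,160),.03,s)[:2]
print(A,A0,B,C,np.linalg.norm(A-B),np.linalg.norm(A-C),np.degrees(np.arctan2(*(A-C)[::-1]))-180,np.degrees(np.arctan2(*(B-A)[::-1]))-90)
for h in(.026,.032,.038):
    print(h,[np.round(onz(c,p,z,s)[:2],4) for p,z in[((229,121),.104+h),((257,155),.073+h),((260,227),.073+h),((297,20),.119+h),((410,130),.28)]])
E
python3 - <<'E'
import cv2
c=cv2.imread("pics/w1.png")[0:240,120:450]
cv2.imwrite("pics/w1c.png",cv2.resize(c,None,fx=2.4,fy=2.4,interpolation=cv2.INTER_CUBIC))
E
```

```text
[0.42015772 0.10279954] [0.40957087 0.08989835] [0.39608006 0.21604776] [0.65456395 0.14970992] 0.11577950191283595 0.23905410972802268 -348.6832210005227 12.002907157817688
0.026 [array([0.5228, 0.1823]), array([0.5505, 0.1518]), array([0.5647, 0.0793]), array([0.5634, 0.2706]), array([0.5972, 0.2031])]
0.032 [array([0.5234, 0.1828]), array([0.5504, 0.1529]), array([0.5642, 0.082 ]), array([0.5629, 0.2688]), array([0.5972, 0.2031])]
0.038 [array([0.5239, 0.1833]), array([0.5503, 0.154 ]), array([0.5638, 0.0847]), array([0.5624, 0.267 ]), array([0.5972, 0.2031])]
```

View pics/w1c.png

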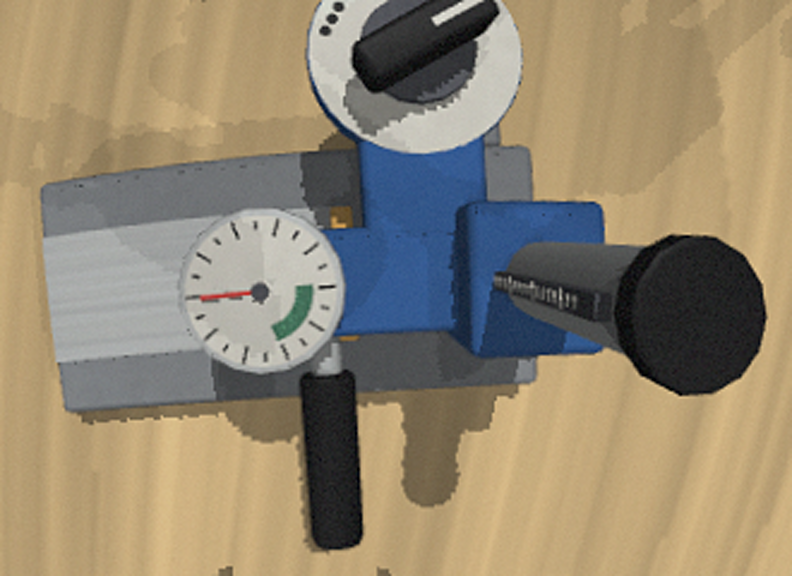

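Run:
```python
from h import *
c,s=pickle.load(open("w1.pkl","rb"))
P=[onz(c,(120+a/2.4,b/2.4),.03,s)[:2] for a,b in[(68,410),(42,186),(533,384),(531,147)]]
A,B,C,D=P
for p,q,o in((A,C,0),(B,D,0),(A,B,90),(C,D,90)):print(np.linalg.norm(q-p),np.degrees(np.arctan2(*(q-p)[::-1]))-o)
y=np.radians(11.3);R=np.array([[np.cos(y),-np.sin(y)],[np.sin(y),np.cos(y)]])
O=np.mean(P,0)-R@[.0025,0];print("O",O)
print("dial gauge", [R.T@(onz(c,(228.7,121.5),.104+h,s)[:2]-O) for h in(.026,.032,.038)])
print("grip mid gauge", [R.T@(onz(c,(258.5,191.5),.073+h,s)[:2]-O) for h in(.026,.032,.038)])
k0=(120+360/2.4,68/2.4);k1=(120+488/2.4,5/2.4)
for h in(.026,.032,.038):
    a,b=[onz(c,p,.119+h,s)[:2] for p in(k0,k1)];print("knob",R.T@((a+b)/2-O),np.linalg.norm(b-a),np.arctan2(*(b-a)[::-1])-y-.52)
print("grip",O+R@[.02,-.071],O+R@[.02,-.080],"turret",O+R@[.06,.085],"bar",O+R@[-.075,0])
```

```text
0.23905366729218372 11.883227286133332
0.2415356860029839 12.395731737393218
0.11641021883633593 12.441551404769427
0.11857272266853212 11.236673963835997
O [0.52320556 0.18211961]
dial gauge [array([-0.0005926, -0.0001525]), array([2.85854645e-05, 2.44695816e-04]), array([0.00064977, 0.00064189])]
grip mid gauge [array([ 0.02067247, -0.07113496]), array([ 0.02076044, -0.06923601]), array([ 0.0208484 , -0.06733706])]
knob [0.05710952 0.0835076 ] 0.04814919848330025 -0.03404790372529931
knob [0.0562621  0.08174262] 0.04688984135668161 -0.03404790372529809
knob [0.05541468 0.07997763] 0.04563048423006301 -0.0340479037252992
grip [0.55673003 0.11641489] [0.55849354 0.10758936] turret [0.56538701 0.27722863] bar [0.44965946 0.16742365]
```

Consistent: origin (0.523, 0.182), yaw ≈12°, head ≈0.030, turret at 1. The base sides (239 and 116 mm), grip length 72 mm and dial offset (~0) all check out. Now I'll go down and grasp the grip.

```bash
python3 -m creep '[[1,0,13,0,-0.057],[1,0,0,35,0],[1,0,0,45,0],[1,0,0,40,0],[1,0,0,20,0],[1,0,0,7,0],[1,0,0,0,0],[0.15,0,0,0,0],[0.15,0,0,0,0],[0.15,0,0,0,0],[0.15,0,0,0,0],[0.15,0,0,0,0]]' 40
```

```text
time_s: 2.0
tool_pos: [0.5589, 0.1122, 0.096]
eef_rot: [180.0, -0.0, 11.9]
wrist_force: [-2.1, -0.7, 4.2]
finger_gap: 0.0209
```

```bash
python3 -m creep '[[0.15,0,0,-4,0],[0.15,0,0,-8,0],[0.15,0,0,-12,0],[0.15,0,0,-12,0],[0.15,0,0,-12,0],[0.15,0,0,-10,0],[0.15,0,0,-6,0],[0.15,0,0,-4,0],[0.15,0,0,0,0],[0.15,0,0,0,0]]'
python3 - <<'E'
from h import *
c,s=grab("scene","s2")
E
```

```text
time_s: 3.0
tool_pos: [0.5589, 0.1122, 0.1643]
eef_rot: [180.0, -0.0, 11.9]
wrist_force: [0.4, -0.4, 4.5]
finger_gap: 0.0201
```

```bash
python3 -m creep '[[1,0,0,0,0],[1,0,0,0,0],[1,0,0,0,0],[1,0,0,0,0],[1,0,0,-20,0],[1,0,0,-40,0],[1,0,0,-40,0],[1,-25,0,-15,0],[0.5,-25,0,0,0],[0.5,0,0,0,0],[0.5,0,0,0,0]]'
python3 - <<'E'
from h import *
c,s=grab("wrist","w3");print(s["tool_pos"],s["eef_rot"],s["time_s"])
cv2.imwrite("pics/w3c.png",cv2.resize(c["color"][0:240,80:460,::-1],None,fx=2,fy=2,interpolation=cv2.INTER_CUBIC))
E
```

```text
time_s: 4.15
tool_pos: [0.5097, 0.1019, 0.2784]
eef_rot: [180.0, -0.0, 11.8]
wrist_force: [0.0, 0.7, -0.6]
finger_gap: 0.0443
[0.50972848 0.10188304 0.27840624] [ 1.79996501e+02 -3.59625147e-02  1.18471063e+01] 4.15
```

View pics/w3c.png

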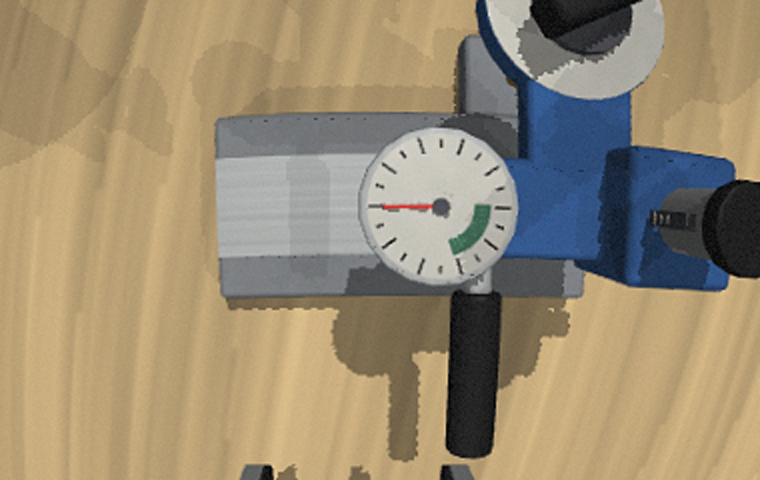

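The head is up, with its dial at (441,206) in the crop and its shadow well offset. The grip runs (476,292)→(470,456), base corners at (217,118) and (225,297).

Run:
```python
from h import *
c,s=pickle.load(open("w3.pkl","rb"))
f=lambda a,b:(80+a/2,b/2)
P=[onz(c,f(*p),.03,s)[:2] for p in[(225,297),(217,118),(582,296)]]
A,B,C=P
for p,q,o in((A,C,0),(A,B,90)):print(np.linalg.norm(q-p),np.degrees(np.arctan2(*(q-p)[::-1]))-o)
y=np.radians(12.);R=np.array([[np.cos(y),-np.sin(y)],[np.sin(y),np.cos(y)]])
O=np.array([.523,.182]);print("O via BC mid",(B+C)/2-R@[.0025,0])
for h in(.085,.09,.095,.1,.105,.11):
    G=[R.T@(onz(c,f(*p),z+h,s)[:2]-O) for p,z in[((441,206),.104),((476,292),.073),((470,456),.073)]]
    G+=[R.T@(onz(c,f(*p),z+h,s)[:2]-O) for p,z in[((588,14),.106)]]
    print(h,np.round(G,4).tolist(), np.linalg.norm(G[2]-G[1]))
```

```text
0.23939131165253813 12.453120572837088
0.11774378564283343 13.022815363891496
O via BC mid [0.52263349 0.18248323]
0.085 [[0.0015, 0.0002], [0.022, -0.0369], [0.0235, -0.1145], [0.0594, 0.0804]] 0.07764679334269686
0.09 [[0.0008, 0.0003], [0.021, -0.0361], [0.0225, -0.1122], [0.0573, 0.0787]] 0.07611111211036636
0.095 [[0.0001, 0.0003], [0.02, -0.0353], [0.0214, -0.1099], [0.0553, 0.0769]] 0.07457543087803584
0.1 [[-0.0006, 0.0004], [0.0189, -0.0346], [0.0204, -0.1076], [0.0533, 0.0751]] 0.07303974964570528
0.105 [[-0.0013, 0.0004], [0.0179, -0.0338], [0.0193, -0.1053], [0.0512, 0.0733]] 0.07150406841337477
0.11 [[-0.002, 0.0004], [0.0169, -0.033], [0.0183, -0.103], [0.0492, 0.0715]] 0.06996838718104424
```

```bash
python3 -m creep '[[0.5,0,-30,0,0],[0.5,0,-50,0,0],[0.5,0,-50,0,0],[0.5,20,-30,0,0],[0.5,45,0,0,0],[0.5,25,0,0,0],[0.5,0,0,0,0.149],[0.5,0,0,0,0.149],[0.5,0,0,0,0.149],[0.5,0,0,0,0.149],[0.5,0,0,0,0.149],[0.5,0,0,0,0.149],[0.5,0,0,0,0.149],[0.5,0,0,0,0],[0.5,0,0,0,0]]'
python3 - <<'E'
from h import *
c,s=grab("wrist","w4");print(s["tool_pos"],s["eef_rot"],s["time_s"])
print(proj(c,[.5637,.2778,.216],s))
cv2.imwrite("pics/w4c.png",cv2.resize(c["color"][180:384,130:390,::-1],None,fx=2.5,fy=2.5,interpolation=cv2.INTER_CUBIC))
E
```

```text
time_s: 5.7
tool_pos: [0.5652, 0.2771, 0.2775]
eef_rot: [180.0, 0.0, -47.7]
wrist_force: [-0.5, 0.3, 0.2]
finger_gap: 0.0428
[0.56519021 0.27711575 0.27748203] [ 1.79950018e+02  3.03824498e-02 -4.76649849e+01] 5.7
[258.12877713 212.41385837]
```

View pics/w4c.png

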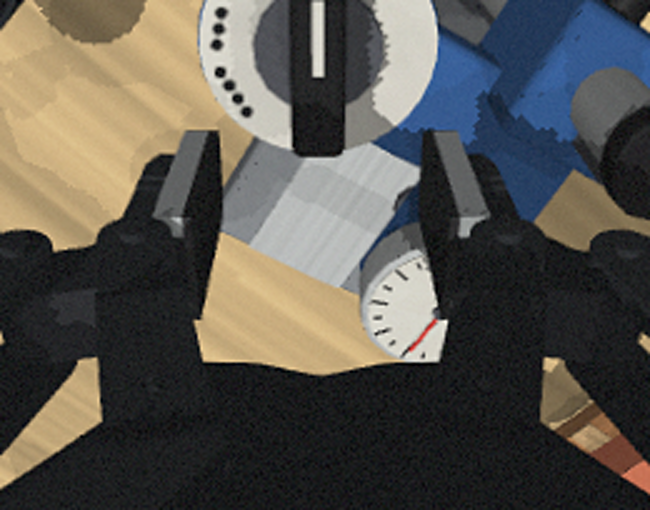

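The knob bar is aligned with the tool's y axis (centre column 318 in the crop, near end at row 153), midway between the jaws.

Run:
```python
from h import *
c,s=pickle.load(open("w4.pkl","rb"))
E=Ro.from_euler("xyz",s["eef_rot"],degrees=True).as_matrix()
for h in(.09,.097,.104):
    for p,z in[((318,153),.119+h),((318,0),.119+h),((318,76),.119+h),((319,40),.093+h)]:
        X=onz(c,(130+p[0]/2.5,180+p[1]/2.5),z,s);print(h,p,np.round(1e3*E.T@(X-s["tool_pos"]),1),X.round(4))
```

```text
0.09 (318, 153) [-2.2 26.9 68.5] [0.5438 0.2606 0.209 ]
0.09 (318, 0) [ -2.1 -21.   68.5] [0.5792 0.2928 0.209 ]
0.09 (318, 76) [-2.2  1.8 68.5] [0.5623 0.2775 0.209 ]
0.09 (319, 40) [-1.9 -0.5 94.5] [0.5642 0.2788 0.183 ]
0.097 (318, 153) [-2.2 23.3 61.5] [0.5465 0.263  0.216 ]
0.097 (318, 0) [ -2.1 -23.   61.5] [0.5807 0.2941 0.216 ]
0.097 (318, 76) [-2.1 -0.9 61.5] [0.5644 0.2793 0.216 ]
0.097 (319, 40) [-1.9 -2.8 87.5] [0.5659 0.2804 0.19  ]
0.104 (318, 153) [-2.1 19.7 54.5] [0.5491 0.2654 0.223 ]
0.104 (318, 0) [ -2.1 -24.9  54.5] [0.5822 0.2954 0.223 ]
0.104 (318, 76) [-2.1 -3.7 54.5] [0.5664 0.2811 0.223 ]
0.104 (319, 40) [-1.9 -5.2 80.5] [0.5677 0.282  0.197 ]
```

```bash
python3 -m creep '[[0.5,-2,-1,20,0],[0.5,0,0,25,0],[0.5,0,0,17,0],[0.5,0,0,8,0],[0.5,0,0,0,0],[0.08,0,0,0,0],[0.08,0,0,0,0],[0.08,0,0,0,0],[0.08,0,0,0,0],[0.08,0,0,0,0]]' 40
```

```text
time_s: 6.75
tool_pos: [0.5656, 0.2789, 0.2098]
eef_rot: [-179.9, -0.1, -47.9]
wrist_force: [4.1, -3.7, 2.6]
finger_gap: 0.0148
```

```bash
python3 -m creep '[[0.08,0,0,0,-0.05],[0.08,0,0,0,-0.12],[0.08,0,0,0,-0.14],[0.08,0,0,0,-0.14],[0.08,0,0,0,-0.14],[0.08,0,0,0,-0.14],[0.08,0,0,0,-0.14],[0.08,0,0,0,-0.14],[0.08,0,0,0,-0.14],[0.08,0,0,0,-0.14],[0.08,0,0,0,-0.11],[0.08,0,0,0,0],[0.08,0,0,0,0],[0.08,0,0,0,0]]'; python3 -c "
from cell import ctrl;s=ctrl.state();print(s['torque'],s['eef_rot'])"
```

```text
time_s: 8.15
tool_pos: [0.5624, 0.2793, 0.208]
eef_rot: [-179.9, 0.2, 32.3]
wrist_force: [-4.9, -2.5, 4.4]
finger_gap: 0.015
[-0.36048568  0.86223823  0.00433363] [-179.88879919    0.22233871   32.34695301]
```

```bash
python3 -m creep '[[0.5,0,0,0,0],[0.5,0,0,0,0],[0.5,0,0,0,0],[0.5,0,0,-25,0],[0.5,0,0,-40,0],[0.5,0,0,-15,0],[0.5,0,0,0,0],[0.5,0,0,0,0]]';python3 - <<'E'
from h import *
c,s=grab("wrist","w5");print(s["tool_pos"],s["eef_rot"],s["time_s"])
E
python3 -m creep '[[1,-14,17,0,0],[1,-28,34,0,0],[1,-28,34,0,0],[1,-28,34,0,0],[1,-28,34,0,0],[1,-28,34,0,0],[1,-28,34,0,0],[1,-28,34,0,-0.0],[1,-28,34,0,0],[1,-28,34,0,0],[1,-28,34,0,0],[1,-14,15,0,0]]'
python3 -m creep '[[1,0,0,0,-0.14],[1,0,0,0,-0.14],[1,0,0,0,-0.14],[1,0,0,0,-0.14],[1,0,0,0,-0.14],[1,0,0,0,-0.14],[1,0,0,0,-0.14],[1,0,0,0,-0.14],[1,0,0,0,0],[1,0,0,0,0]]'
python3 - <<'E'
from h import *
c,s=grab("wrist","w6");print(s["tool_pos"],s["eef_rot"],s["time_s"])
a=pickle.load(open("w5.pkl","rb"))[0]["color"]
b=np.hstack([a[150:384,100:400],c["color"][0:234]])[...,::-1]
cv2.imwrite("pics/v6.png",b)
hsv=cv2.cvtColor(c["color"],cv2.COLOR_RGB2HSV)
m=((hsv[...,0]<9)|(hsv[...,0]>174))&(hsv[...,1]>120)&(hsv[...,2]>60)
k,l,st,ce=cv2.connectedComponentsWithStats(m.astype(np.uint8))
for i in range(1,k):
    if st[i,4]>800:print(st[i],ce[i],cv2.minAreaRect(np.argwhere(l==i)[:,::-1].astype(np.float32)))
E
```

```text
time_s: 8.95
tool_pos: [0.564, 0.2791, 0.2873]
eef_rot: [-180.0, 0.0, 32.3]
wrist_force: [-0.3, 0.0, 0.1]
finger_gap: 0.0427
[0.56398948 0.27906653 0.28730166] [-1.79981003e+02  4.26599608e-02  3.23164742e+01] 8.95
time_s: 10.2
tool_pos: [0.5013, -0.2028, 0.2859]
eef_rot: [-179.8, 0.1, 32.1]
wrist_force: [-0.2, -0.5, -0.8]
finger_gap: 0.085
time_s: 11.2
tool_pos: [0.5023, -0.1996, 0.2868]
eef_rot: [-179.9, -0.1, 96.3]
wrist_force: [-0.0, -0.1, 0.1]
finger_gap: 0.0858
[ 0.50232905 -0.19956761  0.28677946] [-1.79888409e+02 -9.71429288e-02  9.62685644e+01] 11.2
[ 224   77   69  158 6029] [257.1648698  154.22275668] ((256.41607666015625, 155.78610229492188), (41.083892822265625, 154.4788360595703), 12.26477336883545)
[  7 273  58  40 941] [ 38.88204038 289.46971307] ((35.638614654541016, 292.11383056640625), (55.82158660888672, 36.91587829589844), 5.710592269897461)
[ 246  299   68   33 1079] [280.54587581 313.1862836 ] ((279.9002380371094, 314.39312744140625), (67.23590850830078, 31.050514221191406), 1.9749338626861572)
```

View pics/v6.png

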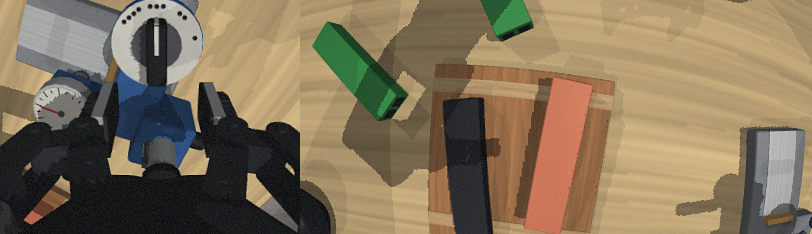

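Left half: the white line of the knob points along tool −y at yaw 32°, i.e. turret ≈1.40. Right half: the terracotta bar has its ends at about (272,80) and (243,232) in wrist-image pixels (about 40 px wide), with the black bar clear to its left.

Run:
```python
from h import *
c,s=pickle.load(open("w6.pkl","rb"))
hsv=cv2.cvtColor(c["color"],cv2.COLOR_RGB2HSV)
m=((hsv[...,0]<9)|(hsv[...,0]>174))&(hsv[...,1]>120)&(hsv[...,2]>60)
k,l,st,ce=cv2.connectedComponentsWithStats(m.astype(np.uint8))
i=[j for j in range(1,k) if st[j,4]>5000][0]
W=np.array([onz(c,p,.058,s)[:2] for p in np.argwhere(l==i)[:,::-1]])
r=cv2.minAreaRect((W*1000).astype(np.float32));print(r)
b=cv2.boxPoints(r);print(b)
from scipy.ndimage import median_filter
E=Ro.from_euler("xyz",s["eef_rot"],degrees=True).as_matrix()
# direction by moment
u,sv,vt=np.linalg.svd(W-W.mean(0),full_matrices=False);print("pca yaw",np.degrees(np.arctan2(vt[0,1],vt[0,0])),W.mean(0))
d=np.r_[np.array(r[0])/1e3,.058]-s["tool_pos"];print("tool mm",1e3*E.T@d)
```

```text
((497.548828125, -200.6367645263672), (49.585899353027344, 198.3751220703125), 84.64423370361328)
[[ 396.4801  -216.06334]
 [ 593.9892  -234.5796 ]
 [ 598.61755 -185.21019]
 [ 401.10846 -166.69392]]
pca yaw -5.413014668716174 [ 0.49242552 -0.20014254]
tool mm [ -0.92870228  -4.42280129 228.78726417]
```

```bash
python3 -m creep '[[1,0,0,0,0.1],[1,0,0,0,0.103],[1,-1.5,-35,25,0],[1,0,0,45,0],[1,0,0,50,0],[1,0,0,50,0],[1,0,0,40,0],[1,0,0,25,0],[1,0,0,10,0],[1,0,0,4,0],[1,0,0,0,0]]'; python3 -m creep '[[0.45,0,0,0,0],[0.45,0,0,0,0],[0.45,0,0,0,0],[0.45,0,0,0,0],[0.45,0,0,0,0]]' 60
```

```text
time_s: 12.35
tool_pos: [0.4684, -0.1986, 0.0399]
eef_rot: [180.0, 0.0, 84.8]
wrist_force: [-0.1, 0.0, 0.0]
finger_gap: 0.0851
time_s: 12.85
tool_pos: [0.4689, -0.199, 0.0408]
eef_rot: [179.9, 0.1, 84.8]
wrist_force: [-1.0, 1.1, 5.1]
finger_gap: 0.0488
```

```bash
python3 -m creep '[[0.45,0,0,-5,0],[0.45,0,0,-15,0],[0.45,0,0,-20,0],[0.45,0,0,-10,-0.06],[0.45,0,0,0,-0.12],[0.45,0,0,0,-0.124],[0.45,0,0,0,0]]'; python3 -m creep '[[0.45,10,0,0,0],[0.45,25,-1,0,0],[0.45,35,-2,0,0],[0.45,40,-2,0,0],[0.45,40,-2,0,0],[0.45,40,-2,0,0],[0.45,40,-2,0,0],[0.45,40,-2,0,0],[0.45,35,-2,0,0],[0.45,30,-2,0,0],[0.45,18,0,0,0],[0.45,8,0,0,0],[0.45,0,0,0,0],[0.45,0,0,0,0]]'
python3 - <<'E'
from h import *
c,s=grab("wrist","w7");
for p in[(.025,0)]:pass
print(s["tool_pos"],s["eef_rot"],s["finger_gap"])
E
```

```text
time_s: 13.55
tool_pos: [0.4671, -0.1977, 0.089]
eef_rot: [-179.9, -0.1, 102.3]
wrist_force: [-0.4, 0.6, -5.1]
finger_gap: 0.0487
time_s: 14.95
tool_pos: [0.3745, 0.1505, 0.0893]
eef_rot: [-180.0, 0.0, 102.2]
wrist_force: [-0.4, -0.4, -5.5]
finger_gap: 0.0492
[0.37452271 0.15051689 0.08925741] [-1.79994174e+02  1.78517377e-02  1.02236421e+02] 0.04923072858537392
```

View pics/w7.png

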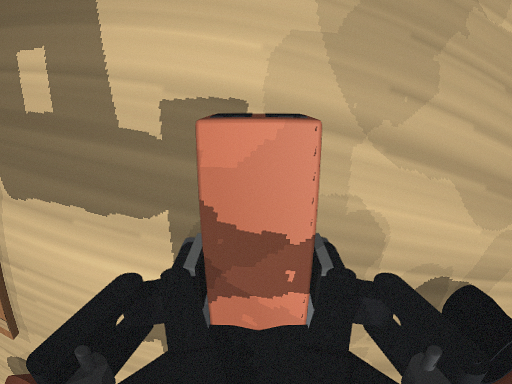

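The bar is held straight and centred (edges at columns 197–322 at the rear end, row 116; 205–313 near the gripper). Now forward and down, stopping 10 mm short of the back stop.

```bash
python3 - <<'E'
from h import *
c,s=pickle.load(open("w7.pkl","rb"))
E=Ro.from_euler("xyz",s["eef_rot"],degrees=True).as_matrix()
for p in[(197,121),(322,121),(313,320),(205,320)]:print(np.round(1e3*E.T@(onz(c,p,s["tool_pos"][2]+.0172,s)-s["tool_pos"]),1))
E
python3 -m creep '[[0.45,0,8,0,0],[0.45,0,15,0,0],[0.45,0,10,0,0],[0.45,0,5,5,0],[0.45,0,0,10,0],[0.45,0,0,8,0],[0.45,0,0,5,0],[0.45,0,0,3,0],[0.45,0,0,2,0],[0.45,0,0,1,0],[0.45,0,0,0,0],[0.45,0,0,0,0]]'
```

```text
[-22.2 -68.8 -17.2]
[ 26.6 -68.8 -17.2]
[ 29.8  29.3 -17.2]
[-25.7  29.3 -17.2]
time_s: 16.2
tool_pos: [0.4119, 0.159, 0.0556]
eef_rot: [180.0, 0.0, 102.3]
wrist_force: [-0.1, 0.3, -4.3]
finger_gap: 0.0488
```

```bash
python3 -m creep '[[0.45,0,0,1,0],[0.45,0,0,0.5,0],[0.45,0,0,0,0]]';python3 -m creep '[[0.45,0,0,1,0],[0.45,0,0,0.5,0],[0.45,0,0,0,0]]'
```

```text
time_s: 16.5
tool_pos: [0.4116, 0.1589, 0.0538]
eef_rot: [-180.0, 0.0, 102.3]
wrist_force: [-0.0, 0.2, -5.0]
finger_gap: 0.0488
time_s: 16.8
tool_pos: [0.4118, 0.159, 0.0528]
eef_rot: [180.0, 0.0, 102.3]
wrist_force: [-4.2, 0.8, 3.8]
finger_gap: 0.0488
```

```bash
python3 -m creep '[[0.45,0,2,-0.5,0],[0.45,0,2,0,0],[0.45,0,1,0,0],[0.45,0,0,0,0]]';python3 -m creep '[[0.45,0,1,0,0],[0.45,0,1,0,0],[0.45,0,0,0,0]]';python3 -m creep '[[0.45,0,1,0,0],[0.45,0,0,0,0]]'
```

```text
time_s: 17.2
tool_pos: [0.4167, 0.16, 0.0528]
eef_rot: [-180.0, 0.0, 102.3]
wrist_force: [-2.8, 0.5, -0.9]
finger_gap: 0.0493
time_s: 17.5
tool_pos: [0.4186, 0.1604, 0.0528]
eef_rot: [180.0, 0.0, 102.3]
wrist_force: [-3.4, -0.4, 0.1]
finger_gap: 0.0491
time_s: 17.7
tool_pos: [0.4195, 0.1606, 0.0528]
eef_rot: [-180.0, 0.0, 102.3]
wrist_force: [-4.3, -0.7, 2.5]
finger_gap: 0.049
```

```bash
python3 -m creep '[[0.45,0,1,-0.3,0],[0.45,0,0,0,0]]';python3 -m creep '[[0.45,0,1,0,0],[0.45,0,0,0,0]]';python3 -m creep '[[0.45,0,1,0,0],[0.45,0,0,0,0]]'
```

```text
time_s: 17.9
tool_pos: [0.4195, 0.1606, 0.0528]
eef_rot: [-179.9, 0.0, 102.3]
wrist_force: [-6.4, -2.1, 2.6]
finger_gap: 0.049
time_s: 18.1
tool_pos: [0.4195, 0.1607, 0.0528]
eef_rot: [-179.7, 0.0, 102.3]
wrist_force: [-11.3, -4.0, 8.1]
finger_gap: 0.049
time_s: 18.3
tool_pos: [0.4195, 0.1607, 0.0528]
eef_rot: [-179.6, 0.0, 102.3]
wrist_force: [-15.6, -6.2, 14.1]
finger_gap: 0.0488
```

```bash
python3 -m creep '[[0.45,0,-2.5,0.3,0],[0.45,0,0,0,0],[0.8,0,0,0,0],[0.8,0,0,0,0],[0.8,0,0,0,0],[0.8,0,0,0,0],[0.8,0,0,-10,0],[0.8,0,0,-30,0],[0.8,0,-10,-45,0],[0.8,0,-10,-45,0],[0.8,0,-10,-45,0],[0.8,0,0,-30,0],[0.8,0,0,0,0]]';python3 - <<'E'
from h import *
c,s=grab("wrist","w8");print(s["tool_pos"],s["eef_rot"],s["time_s"])
a,_=grab("scene","s8");b,_=grab("side","d8")
f=lambda im,x,y,k:cv2.resize(im[y:y+100,x:x+100,::-1],None,fx=k,fy=k,interpolation=cv2.INTER_CUBIC)
cv2.imwrite("pics/v8.png",cv2.hconcat([cv2.resize(np.ascontiguousarray(c["color"][:,100:420,::-1]),(250,300)),f(a["color"],270,125,3),f(b["color"],175,105,3)][:3]))
E
```

```text
time_s: 19.6
tool_pos: [0.3933, 0.1547, 0.2637]
eef_rot: [179.4, 0.1, 102.3]
wrist_force: [-0.3, -0.1, -0.7]
finger_gap: 0.0687
[0.39328587 0.15472033 0.26372527] [1.79377810e+02 7.16558849e-02 1.02285210e+02] 19.6
```

View pics/v8.png

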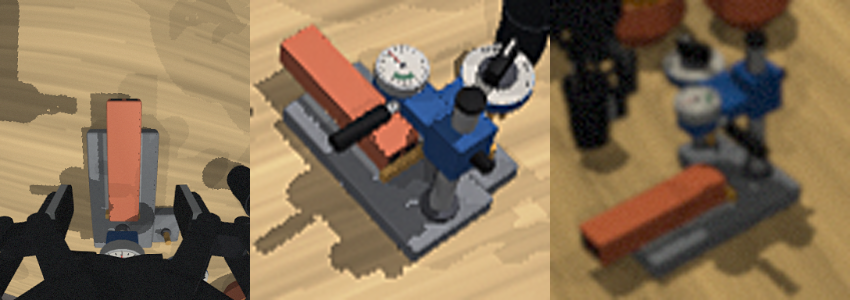

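The bar lies on the anvil in line with the gauge, its end at the brass stop under the raised foot (wrist panel: bar at columns 107–142; scene panel: brass stop right behind the bar's end). I'll check numerically and then go back above the grip.

```bash
python3 - <<'E'
from h import *
c,s=pickle.load(open("w8.pkl","rb"))
hsv=cv2.cvtColor(c["color"],cv2.COLOR_RGB2HSV)
m=((hsv[...,0]<9)|(hsv[...,0]>174))&(hsv[...,1]>120)&(hsv[...,2]>60)
k,l,st,ce=cv2.connectedComponentsWithStats(m.astype(np.uint8))
i=1+np.argmax(st[1:,4])
y=np.radians(12.2);R=np.array([[np.cos(y),-np.sin(y)],[np.sin(y),np.cos(y)]])
W=np.array([R.T@(onz(c,p,.07,s)[:2]-[.523,.182]) for p in np.argwhere(l==i)[:,::-1]])*1e3
print(cv2.minAreaRect(W.astype(np.float32)),W.min(0),W.max(0))
E
python3 -m creep '[[0.8,0,0,0,0.13],[0.8,0,0,0,0.13],[0.8,0,0,0,0.13],[0.8,0,0,0,0.13],[0.8,0,0,0,0.13],[0.8,0,0,0,0.13],[0.8,0,0,0,0.13],[0.8,0,0,0,0.13],[0.8,0,0,0,0.13],[0.8,0,0,0,0.13],[0.8,0,0,0,0.13],[0.8,0,0,0,0.14],[0.8,0,0,0,0]]'
python3 -m creep '[[0.8,20,10,0,0],[0.8,40,20,0,0],[0.8,40,20,0,0],[0.8,30,16,0,0],[0.8,18,8,0,0],[0.8,5,2.5,0,0],[0.8,0,0,0,0],[0.8,0,0,0,0]]'
```

```text
((-77.96028900146484, 2.3714160919189453), (200.32643127441406, 49.18592071533203), 0.06090819463133812) [-178.14643458  -22.303094  ] [22.22842213 27.00047068]
time_s: 21.05
tool_pos: [0.3897, 0.1543, 0.256]
eef_rot: [-180.0, 0.2, 12.2]
wrist_force: [0.1, -0.7, 0.1]
finger_gap: 0.0684
time_s: 21.85
tool_pos: [0.5553, 0.1126, 0.2571]
eef_rot: [-180.0, 0.1, 12.4]
wrist_force: [0.6, 0.1, 0.2]
finger_gap: 0.0684
```

Run:
```python
from h import *
c,s=pickle.load(open("w8.pkl","rb"))
y=np.radians(12.2);R=np.array([[np.cos(y),-np.sin(y)],[np.sin(y),np.cos(y)]])
G=lambda p,z:np.round(1e3*(R.T@(onz(c,p,z,s)[:2]-[.523,.182])),1)
g=cv2.cvtColor(c["color"],cv2.COLOR_RGB2HSV)
for col in(220,226,232):print(col,[(r,*c["color"][r,col]) for r in range(158,176,2)])
for r in(162,164,166,168,170,172):print(r,G((226,r),.03),G((226,r),0))
print(s["tool_pos"])
cv2.imwrite("pics/w8c.png",cv2.resize(c["color"][110:330,190:340,::-1],None,fx=3.5,fy=2.7,interpolation=cv2.INTER_CUBIC))
```

```text
220 [(158, np.uint8(106), np.uint8(94), np.uint8(68)), (160, np.uint8(105), np.uint8(89), np.uint8(68)), (162, np.uint8(104), np.uint8(90), np.uint8(67)), (164, np.uint8(96), np.uint8(84), np.uint8(63)), (166, np.uint8(56), np.uint8(59), np.uint8(63)), (168, np.uint8(65), np.uint8(66), np.uint8(67)), (170, np.uint8(106), np.uint8(109), np.uint8(110)), (172, np.uint8(123), np.uint8(128), np.uint8(130)), (174, np.uint8(127), np.uint8(131), np.uint8(133))]
226 [(158, np.uint8(103), np.uint8(91), np.uint8(65)), (160, np.uint8(100), np.uint8(85), np.uint8(61)), (162, np.uint8(101), np.uint8(88), np.uint8(65)), (164, np.uint8(95), np.uint8(83), np.uint8(63)), (166, np.uint8(63), np.uint8(66), np.uint8(68)), (168, np.uint8(64), np.uint8(67), np.uint8(67)), (170, np.uint8(74), np.uint8(76), np.uint8(78)), (172, np.uint8(74), np.uint8(74), np.uint8(77)), (174, np.uint8(81), np.uint8(83), np.uint8(85))]
232 [(158, np.uint8(105), np.uint8(90), np.uint8(65)), (160, np.uint8(104), np.uint8(90), np.uint8(65)), (162, np.uint8(98), np.uint8(85), np.uint8(61)), (164, np.uint8(95), np.uint8(85), np.uint8(67)), (166, np.uint8(65), np.uint8(66), np.uint8(69)), (168, np.uint8(68), np.uint8(68), np.uint8(69)), (170, np.uint8(85), np.uint8(87), np.uint8(86)), (172, np.uint8(112), np.uint8(113), np.uint8(112)), (174, np.uint8(106), np.uint8(108), np.uint8(107))]
162 [-130.   -38.3] [-123.4  -41.6]
164 [-127.4  -38.4] [-120.6  -41.7]
166 [-124.8  -38.4] [-117.8  -41.8]
168 [-122.2  -38.5] [-115.   -41.8]
170 [-119.6  -38.6] [-112.2  -41.9]
172 [-117.   -38.6] [-109.3  -42. ]
[0.39328587 0.15472033 0.26372527]
```

View pics/w8c.png

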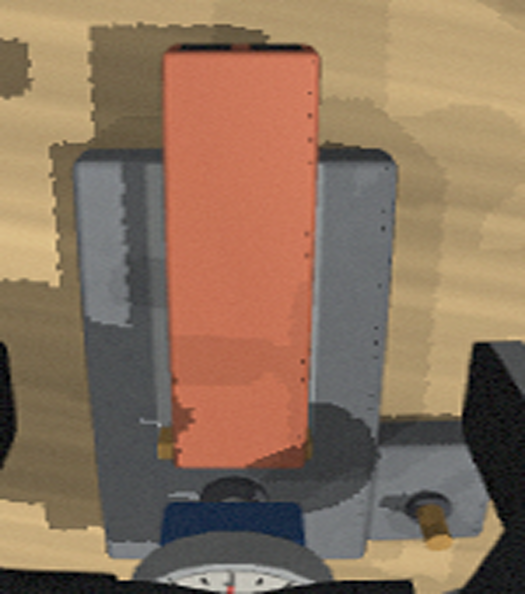

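Base front edge reads −121.5 (true −120) in the same picture, so the bar centre is ≈ −76, home. Regrasp the grip.

```bash
python3 -m creep '[[0.8,3.5,1,15,0],[0.8,0,0,30,0],[0.8,0,0,28,0],[0.8,0,0,14,0],[0.8,0,0,5,0],[0.8,0,0,0,0],[0.8,0,0,0,0]]'; python3 -m creep '[[0.15,0,0,0,0],[0.15,0,0,0,0],[0.15,0,0,0,0],[0.15,0,0,0,0],[0.15,0,0,0,0]]' 40
```

```text
time_s: 22.55
tool_pos: [0.5609, 0.1121, 0.1671]
eef_rot: [180.0, -0.1, 12.3]
wrist_force: [-0.3, -0.6, 1.4]
finger_gap: 0.0683
time_s: 23.05
tool_pos: [0.559, 0.1117, 0.1659]
eef_rot: [180.0, 0.2, 12.3]
wrist_force: [-4.9, -2.7, 3.8]
finger_gap: 0.0201
```

```bash
python3 -m creep '[[0.15,0,0,2,0],[0.15,0,0,4,0],[0.15,0,0,6,0],[0.15,0,0,6,0],[0.15,0,0,6,0],[0.15,0,0,6,0],[0.15,0,0,6,0],[0.15,0,0,6,0],[0.15,0,0,4,0],[0.15,0,0,2,0],[0.15,0,0,0,0]]'; python3 -m creep '[[0.15,0,0,2,0],[0.15,0,0,2,0],[0.15,0,0,2,0],[0.15,0,0,2,0],[0.15,0,0,0,0]]'
```

```text
time_s: 24.15
tool_pos: [0.559, 0.1117, 0.1174]
eef_rot: [180.0, 0.2, 12.3]
wrist_force: [-4.3, -2.4, 1.6]
finger_gap: 0.0205
time_s: 24.65
tool_pos: [0.559, 0.1118, 0.1099]
eef_rot: [180.0, 0.2, 12.3]
wrist_force: [-7.3, -2.4, 4.5]
finger_gap: 0.0204
```

```bash
python3 -m creep '[[0.15,0,0,1,0],[0.15,0,0,1,0],[0.15,0,0,1,0],[0.15,0,0,1,0],[0.15,0,0,0,0]]'; python3 -m creep '[[0.15,0,0,1,0],[0.15,0,0,1,0],[0.15,0,0,0,0]]';  python3 -m creep '[[0.15,0,0,1,0],[0.15,0,0,1,0],[0.15,0,0,0,0]]'
```

```text
time_s: 25.15
tool_pos: [0.5591, 0.1117, 0.107]
eef_rot: [180.0, 0.2, 12.3]
wrist_force: [-10.7, -2.2, 12.3]
finger_gap: 0.0207
time_s: 25.45
tool_pos: [0.5591, 0.1117, 0.1067]
eef_rot: [180.0, 0.2, 12.4]
wrist_force: [-17.7, -3.5, 27.4]
finger_gap: 0.0202
time_s: 25.75
tool_pos: [0.5592, 0.1117, 0.1063]
eef_rot: [180.0, 0.2, 12.4]
wrist_force: [-23.8, -3.2, 37.9]
finger_gap: 0.0203
```

The head has met firm resistance (force rising, no more travel). I'll unload, then read the dial needle numerically from the wrist camera, since all 12 picture views are used.

```bash
python3 -m creep '[[0.15,0,0,-2,0],[0.15,0,0,-1.5,0],[0.15,0,0,0,0]]'
cat > needle.py <<'E'
from h import *
import sys
def needle(name,h,foot=0.):
    c,s=pickle.load(open(name+".pkl","rb"))
    hsv=cv2.cvtColor(c["color"],cv2.COLOR_RGB2HSV)
    y=np.radians(12.2);R=np.array([[np.cos(y),-np.sin(y)],[np.sin(y),np.cos(y)]])
    H,S,V=hsv[...,0],hsv[...,1].astype(int),hsv[...,2]
    red=((H<8)|(H>172))&(S>120)&(V>90); grn=(H>50)&(H<90)&(S>90)
    wht=(S<50)&(V>150)
    for n,m in(("red",red),("green",grn),("white",wht)):
        p=np.argwhere(m)[:,::-1]
        if not len(p):print(n,"none");continue
        W=np.array([R.T@(onz(c,q,.104+h,s)[:2]-[.523,.182]) for q in p])*1e3
        k=np.hypot(*W.T)<30
        if k.sum()==0:print(n,"none in dial");continue
        w=W[k];mu=w.mean(0);print(n,k.sum(),"mean",mu.round(1),"angle of mean",np.degrees(np.arctan2(mu[1],mu[0])).round(1),"px",p[k].mean(0).round(1),"ext",w.min(0).round(1),w.max(0).round(1))
needle(sys.argv[1],float(sys.argv[2]))
E
python3 - <<'E'
from h import *
grab("wrist","w9")
E
for a in "w3 .095" "w1 .03" "w9 .034";do echo $a; python3 needle.py $a;done
```

```text
time_s: 26.05
tool_pos: [0.5591, 0.1117, 0.107]
eef_rot: [180.0, 0.1, 12.3]
wrist_force: [-12.8, -2.1, 17.5]
finger_gap: 0.0205
w3 .095
red 34 mean [-10.7   0.3] angle of mean 178.2 px [285.4 102.8] ext [-20.8   0.1] [-3.1  1. ]
green 188 mean [11.2 -7.8] angle of mean -35.0 px [315.7 114.7] ext [  3.5 -16.1] [17.2  0.8]
white 4197 mean [-1.5  1.4] angle of mean 138.4 px [298.  101.6] ext [-30.  -27.2] [27.6 28.5]
w1 .03
red 33 mean [-12.3   0.2] angle of mean 179.1 px [213.7 122.7] ext [-20.3  -0.5] [-3.7  1. ]
green 139 mean [10.9 -7.6] angle of mean -34.8 px [242.7 130. ] ext [  3.4 -15.4] [16.5  1.2]
white 3272 mean [-1.   1.7] angle of mean 121.4 px [227.4 119.8] ext [-29.8 -26.8] [27.1 28.6]
w9 .034
red 262 mean [ 3.7 -7.1] angle of mean -62.6 px [211.3 125.5] ext [-29.7 -14.1] [14.8 16.7]
green 891 mean [11.  -7.4] angle of mean -34.1 px [231.8 125.8] ext [  2.7 -26.2] [17.2  1.4]
white 17710 mean [-0.   1.4] angle of mean 91.0 px [200.8 101.4] ext [-28.5 -27.7] [28.  28.9]
```

```bash
cat > n2.py <<'E'
from h import *
import sys
c,s=pickle.load(open(sys.argv[1]+".pkl","rb"));h=float(sys.argv[2])
hsv=cv2.cvtColor(c["color"],cv2.COLOR_RGB2HSV);y=np.radians(12.2);R=np.array([[np.cos(y),-np.sin(y)],[np.sin(y),np.cos(y)]])
H,S,V=hsv[...,0],hsv[...,1].astype(int),hsv[...,2]
p=np.argwhere(((H<8)|(H>172))&(S>120)&(V>90))[:,::-1]
W=np.array([R.T@(onz(c,q,.104+h,s)[:2]-[.523,.182]) for q in p])*1e3
r=np.hypot(*W.T);k=(r>4)&(r<20);a=np.degrees(np.arctan2(W[k,1],W[k,0]))
m=np.median(a);print(k.sum(),"needle deg",m.round(1),np.percentile(a,[10,90]).round(1),"reading mm",((180-m)%360/36).round(2))
E
python3 n2.py w9 .034
```

```text
205 needle deg -43.5 [-47.1 -40.6] reading mm 6.21
```

Dial reads ≈6.2 mm, so the head is at ≈34 mm on its stop 3. Release and retreat.

```bash
python3 -m creep '[[0.15,0,0,-1,0],[0.15,0,0,0,0],[1,0,0,0,0],[1,0,0,0,0],[1,0,0,0,0],[1,0,0,0,0],[1,0,0,-10,0],[1,0,0,-30,0],[1,0,0,-40,0],[1,0,0,-40,0],[1,0,20,-20,0],[1,0,20,0,0],[1,0,0,0,0],[1,0,0,0,0]]'
python3 - <<'E'
from h import *
c,s=grab("wrist","w10");grab("scene","s10")
E
python3 n2.py w10 .034;python3 needle.py w10 .034
python3 - <<'E'
from h import *
c,s=pickle.load(open("w10.pkl","rb"));print(s["tool_pos"],s["wrist_force"])
y=np.radians(12.2);R=np.array([[np.cos(y),-np.sin(y)],[np.sin(y),np.cos(y)]])
hsv=cv2.cvtColor(c["color"],cv2.COLOR_RGB2HSV)
m=((hsv[...,0]<9)|(hsv[...,0]>174))&(hsv[...,1]>120)&(hsv[...,2]>60)
k,l,st,ce=cv2.connectedComponentsWithStats(m.astype(np.uint8))
for i in range(1,k):
    if st[i,4]>800:
        W=np.array([R.T@(onz(c,p,.07,s)[:2]-[.523,.182]) for p in np.argwhere(l==i)[:,::-1]])*1e3
        print(cv2.minAreaRect(W.astype(np.float32)),W.min(0).round(1),W.max(0).round(1))
# scene: movement of black bar, bowl, tumbler vs start
a=pickle.load(open("d0.pkl","rb"))["scene"]["color"];b=pickle.load(open("s10.pkl","rb"))[0]["color"]
for n,(u,v,w) in{"black":(181,230,22),"bowl":(264,273,22),"tumbler":(362,134,14)}.items():
    A,B=[cv2.cvtColor(i,cv2.COLOR_RGB2GRAY).astype(np.float32)[v-w:v+w,u-w:u+w] for i in(a,b)]
    print(n,cv2.phaseCorrelate(A,B),np.abs(A-B).mean())
E
```

```text
time_s: 27.5
tool_pos: [0.5685, 0.0729, 0.2465]
eef_rot: [-180.0, -0.0, 12.3]
wrist_force: [-0.4, 0.5, 0.1]
finger_gap: 0.0854
31 needle deg -34.4 [-37.1 -30.9] reading mm 5.95
red 50 mean [-0.2 -8.5] angle of mean -91.5 px [231.8  63.7] ext [-29.9 -25.7] [15.9  5.8]
green 131 mean [10.4 -7.7] angle of mean -36.6 px [245.   62.4] ext [  3.2 -15.5] [15.9  0.9]
white 3184 mean [-0.9  1.2] angle of mean 125.1 px [231.   52.2] ext [-28.3 -26.9] [27.  28.5]
[0.56847966 0.07290289 0.2465187 ] [-0.42897469  0.46917845  0.07896013]
((-98.3146743774414, 1.4889602661132812), (153.69850158691406, 51.01133346557617), 0.036613766103982925) [-175.2  -24. ] [-21.4  27. ]
black ((0.4704366872624277, 0.7168944393298986), 0.5767190890842014) 16.2469
bowl ((0.526667050588209, 0.5024948851340412), 0.9995549922813604) 0.8543388
tumbler ((0.013102262947130683, 0.013095369918817212), 0.999601345906655) 1.4349489
```

```bash
python3 -c "
from cell import ctrl;print(ctrl.close_job())"
```

```text
the job is handed in; nothing more can be done
None
```

The terracotta bar is laid home on the gauge's anvil with the head down on stop 3 and the dial reading about 6 mm. I handed the job in at about 27.6 s of the 67 s allowed, and no verdict was given.

**What I did:** I raised the head by its grip to about 0.097 m and turned the stop turret from 1 to 3. I then laid the bar on the anvil and slid it forward until it met the back stop. Finally I lowered the head slowly until it landed, let go and backed away.

**Last checks:**
- **Dial and head:** the dial read 6.2 mm while I still held the grip and 5.95 mm after release. That puts the head at about 34 mm.
- **Bar:** its front end is 175.2 mm from the foot axis (175 expected) and it is off-centre by about 2 mm. It is in line to well under a degree of the 12.2° I took for the gauge.
- **Turret:** it was at about 1.40 rad when I released it. I did not measure it again at the end, though the landing height fits stop 3.
- **Bowl and tumbler:** shifts of under 1 pixel in the scene camera image, which is within noise.
- **Robot:** it stands clear with about 0 N on the wrist.

**Disagreements:**
- An earlier reading put the bar about 3 mm too far forward. The base edge in the same picture was off by 1.5 mm the same way, so I put it down to calibration; the last reading agrees with home.
- The black bar's image comparison was poor (correlation 0.58), because its neighbour and the shadows had changed. It was never approached closely.
- On landing, the wrist force reached about 45 N with the grip held before I unloaded it. This is well under the 120 N limit.

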